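# Lock the plaster mould shut with its T-key

## Robot

A 7-joint arm with a two-finger parallel gripper is mounted at the origin on the work surface. World frame = base frame: x ahead of the robot, y to its left, z up, the work surface at z = 0. Lengths are in m, angles in degrees, forces in N, time in s.
With the tool pointing down it reaches from about 0.35 to 0.775 m from the base axis. Payload 3.1 kg.
Tool frame: the origin (TCP) lies on the centre line of the jaws, within the pads' length; the fingertips stand 17 mm ahead of it and the grasp point (between the pads) lies 2 mm behind it (robot.tip_reach is the distance from the TCP to the fingertips, in m); z points along the fingers, y is the line along which they close (so a half turn about z gives the same grasp; the last joint's range is limited). The gripper opens to 85 mm and grips with 20 to 120 N. Pads are 22 mm wide; open, the fingers measure 114 mm over their backs; the gripper's body (76 mm by 85 mm) begins 54 mm behind the grasp point. The pads swing forward as they close: fully open they stand 13 mm farther back than shut.
Start: joints at [-79.509, 17.813, 0.802, 86.603, -0.252, 75.585, -1.558], TCP at [0.123, 0.536, 0.248] pointing down, gripper open.
Joint ranges: [-154.91, 154.91], [-16.99, 109.72], [-72.82, 74.43], [7.12, 147.25], [-82.49, 262.49], [11.32, 116.49], [-174.64, 174.64]. Speed limits (degrees/s): [159.86, 159.86, 180, 180, 180, 180, 180].

## Interface

Orientations are given as [roll, pitch, yaw] about the fixed x, y, z axes, in that order (R = Rz(yaw) Ry(pitch) Rx(roll)).
In Python, from station import robot, fingers, vision, workorder, recognise gives the robot as it stands. Calls block until the motion is done:
- robot.move_to(position, orientation): joint-space move of the TCP to a pose.
- robot.line_to(position, orientation=None, velocity=0.15, f_stop=None): straight line of the TCP; orientation=None keeps the orientation; velocity is the mean speed in m/s. With f_stop (N) it stops when the force on the tool has changed by that much, and returns True; else False.
- robot.move_j(angles): joint-space move.
- fingers.gripper_to(opening, force=None): opening from 0.0 (shut) to 1.0 (fully open); force is the grip in N (None keeps the last); returns when the fingers have stopped.
- robot.pause(seconds).
- robot.inverse_kinematics(position, orientation): joint angles nearest the present ones, or None.
- vision.grab_frame(name): name is "scene" or "top" or "wrist"; returns the picture (400x640x3 uint8, red, green, blue); there is no depth.
- vision.calibration(name): a dict with "mtx" (3x3 intrinsics, pixels), "extrinsics" (4x4, takes a point from world to camera coordinates); the wrist camera has in their place "T_tool_cam" (4x4, takes a point from camera to tool coordinates, whose origin is the TCP and whose axes are the flange's). Camera axes: x right, y up, looking along -z (the intrinsics and any distortion apply to the point x, -y, -z); pixel columns grow to the right and rows downward; lengths in m; the calibration is good to about 2 mm. The wrist camera is an equidistant fisheye: a pixel r from the principal point sees the ray r / f radians off the axis. A picture is of the moment at which its call begins: read the wrist's pose just before it. calibration takes no time and is no camera call.
A pose or a line that the arm cannot do raises robot.PlanningError and nothing moves.
- workorder.close_job(): hands the job in; it is judged then, once.
Trained networks look in the newest picture that a camera, given by its name, has taken for a name from the list of things; names that differ only in an ending like _2 or _b are one class to them, and where a whole thing is asked for, a point or a joint stands for the part that bears it (a point fixed in the world has none). Each returns a list of dicts, best first, with "p" (0 to 1); they miss things now and then, are a little off and sometimes report something else, mostly with a low value. They report only what shows in the picture. A call takes as long as a camera call. They do not tell look-alikes from the thing itself.
- recognise(label, camera): "rect" ([centre column, centre row, width, height] in pixels, round what is visible of it).
Readings, each from a call of its own:
- robot.current_time_s(): time.
- robot.current_joint_positions(): joint angles.
- robot.current_dq(): joint speeds.
- robot.current_joint_torque(): joint torques, N m.
- robot.current_tool_pos(): TCP position.
- robot.current_eef_rot(): TCP orientation.
- robot.current_contact_force(): force on the tool from outside, world axes, zero at the start.
- robot.current_torque(): the same for the moment, N m.
- robot.current_finger_gap(): opening from 0.0 (shut) to 1.0 (fully open).
- robot.current_gripper_force(): force on a finger pad.
Only numpy, scipy, OpenCV 4.12 (cv2) and the standard library are available. Lean on these libraries where they do the work, as an engineer would, in place of code of your own. Each camera call takes 0.05 s, during which the arm holds its last target. There are 200 camera calls.

## Task

Lock the plaster mould in its clamp: take the steel T-key out of the wooden rack, pass its T-head down through the slot in the clamp's bridge plate, press it down against the sprung pad, turn it a quarter turn, let it spring up into its seat so that it sits crosswise to the slot, then let go. The plaster is brittle, so feel for the slot and never lean on the clamp with more than about 35 N, and leave the jar, the bowl and the clay horn where they are.

Things in the scene. Friction and masses are not known exactly. Their poses are not given: they have to be found in the camera images.
- clamp: Mould clamp, fixed to the table: plywood board 150 x 230 mm with a white plaster mould, an upright at each end (y = +-94 mm) and an aluminium bridge plate (64 mm in x, 205 mm in y, 8 mm thick) on top. Origin: centre of the board's underside, on the table; z up, x across the plate, y along it. The plate's top is 100 mm above the origin, its underside 92 mm.
- slot_mark (a point): Point on the plate's top face, 100 mm straight above the clamp's origin, same axes. The only slot, 14.5 mm (x) by 46.5 mm (y), goes right through the plate. It is centred on this point in x, but the loosely bolted plate puts its middle anywhere from -5 to +5 mm along y from here, and this point does not follow it: find the slot by feel or in the pictures.
- pad (a joint): Steel pad, a flat disc 56 mm across on a spring under the slot; value = how far it is pressed down (m), 0 free, 0.018 at its hard stop. Its top is 14 mm below slot_mark when free, 32 mm at the stop. It pushes up with 6 N at first and 0.5 N more per mm. It is pressed about 6 mm when the T-key is locked in its seat.
- seat (a point): Middle of the key's seat, 92 mm above the clamp's origin, on the plate's underside (in y it too is out by the plate's -5 to +5 mm): a groove 18 mm wide along x, crosswise to the slot, between ribs 4 mm high. To turn the key, hold its 12 mm high head wholly below the ribs, its underside 16 to 24 mm below this point; let up, the pad lifts it to 12 mm below. Turns either way.
- key_grip (a point): Centre of the handle of the loose steel T-key (about 0.17 kg) standing upright in the rack. Handle: flat bar 60 mm long (x), 14 mm thick (y), 24 mm high (z), this point half-way up. Under it a round shank 12 mm thick, 48 mm long, down to the T-head. Axes: x along handle and head, z up along the shank. Half a turn makes no difference.
- key_head (a point): Centre of the underside of the key's T-head, 72 mm straight below key_grip, same axes. The head is a bar 44 mm long (x, parallel to the handle), 12 mm wide (y), 12 mm high.
- key: The same T-key as a whole; its origin is the same point as key_head.
- rack: Wooden block holding the key at the start, fixed, 80 mm (x) by 100 mm (y), 30 mm high, with one pocket 16 mm (x) by 48 mm (y), 22 mm deep, in its middle. Origin: centre of its underside, on the table.
- jar: Bystander: glass jar with a steel lid, 60 mm across, 85 mm high. Origin at the centre of its underside.
- bowl: Bystander: white ceramic bowl, 100 mm across, 45 mm high. Origin at the centre of its underside.
- horn: Bystander: fired clay horn standing on its wide end, 44 mm across, 75 mm high. Origin at the centre of its underside.
Not all that is in view belongs to the job. Of the things like the key, leave any that is orange; of the rest the larger one is meant.

How it is judged (in metres and radians):
On the way:
1. the T-head, still lengthwise in line with the slot, has been passed right through it and pressed down on the pad until it is below the ribs (z of key_grip in the frame of clamp between 0.13 and 0.148 m and horizontal distance between key_grip and clamp below 0.01 m and angle between the x axis of key_grip and the y axis of clamp, either way round below 0.25 rad), for 0.05 s.
At the end, for the whole second after the job is handed in: The key stands upright (within 0.1 rad) and at rest in the slot, its handle and head crosswise to the slot (along the clamp's x within 0.2 rad), head sprung up in its seat under the plate: handle centre 149 to 155 mm above the clamp's origin and within 11 mm of it horizontally, released (angle between the x axis of key_grip and the x axis of clamp, either way round below 0.2 rad and z of key_grip in the frame of clamp between 0.149 and 0.155 m and horizontal distance between key_grip and clamp below 0.011 m and angle between key_grip's own z axis and vertical below 0.1 rad and linear speed of key below 0.02 m/s); the robot touches nothing.
It fails at once if the key, gripper or arm leans on the clamp with more than 35 N (the spring's own snap into the seat does not count) ((contact force between key and clamp above 35 N and (z of key_grip in the frame of clamp below 0.149 m or z of key_grip in the frame of clamp above 0.155 m)) or contact force between any of the fingers, the arm and clamp above 35 N).
It fails at once if the jar, bowl or horn is moved by more than 20 mm (distance of any of jar, bowl, horn from where it was at the start of the episode above 0.02 m).
It also fails if it takes over 61 s, if anything falls off the work surface, if the arm or the gripper's body presses on something with over 40 N, if the wrist force passes 120 N, or if a joint passes its speed limit or range.

## Working session

There is one attempt and no reset: what is moved stays moved. The work goes in short steps, each a Python script; the robot and the scene stay as the last script left them, time stands still between calls to the robot, and variables do not carry over. Pictures are saved under pics/ and viewed, at most 10 in all, crops included, and the job is handed in when it is done.

```bash
mkdir -p pics; python3 - <<'E'
from station import robot, fingers, vision, workorder, recognise
import cv2, numpy as np
for c in ["scene","top"]:
    im=vision.grab_frame(c); cv2.imwrite(f"pics/{c}1.png",im[:,:,::-1])
    for l in ["clamp","key","rack","jar","bowl","horn"]:
        print(c,l,[(np.round(d["rect"]).astype(int).tolist(),round(d["p"],2)) for d in recognise(l,c)])
    k=vision.calibration(c); print({a:np.round(b,4).tolist() if not isinstance(b,str) else b for a,b in k.items()})
k=vision.calibration("wrist"); print(k)
print(robot.current_time_s(),robot.current_eef_rot(),robot.tip_reach)
E
```

```text
scene clamp [([371, 223, 113, 71], 0.64)]
scene key [([250, 203, 28, 26], 0.64), ([268, 190, 18, 27], 0.58), ([231, 186, 14, 38], 0.58)]
scene rack [([254, 221, 45, 34], 0.92)]
scene jar [([308, 275, 32, 53], 0.72)]
scene bowl [([204, 297, 64, 49], 0.84)]
scene horn [([422, 279, 27, 41], 0.94)]
{'mtx': [[369.2263, 0.0, 315.9975], [0.0, 369.2263, 203.8835], [0.0, 0.0, 1.0]], 'extrinsics': [[0.0477, 0.9988, 0.0111, -0.0336], [-0.4997, 0.0142, 0.8661, 0.1849], [0.8649, -0.0468, 0.4998, -1.2964], [0.0, 0.0, 0.0, 1.0]]}
top clamp [([254, 222, 114, 80], 0.87), ([384, 244, 30, 11], 0.21)]
top key [([385, 244, 34, 7], 0.65), ([411, 302, 20, 29], 0.54)]
top rack [([378, 242, 55, 48], 0.71)]
top jar [([324, 130, 31, 36], 0.69), ([384, 244, 32, 10], 0.22)]
top bowl [([407, 114, 41, 46], 0.61)]
top horn [([224, 133, 18, 22], 0.59)]
{'mtx': [[473.4212, 0.0, 316.2213], [0.0, 473.4212, 205.9779], [0.0, 0.0, 1.0]], 'extrinsics': [[0.0219, -0.9997, 0.0074, -0.0137], [0.9981, 0.0223, 0.0583, -0.5432], [-0.0584, 0.0061, 0.9983, -1.0047], [0.0, 0.0, 0.0, 1.0]]}
{'mtx': array([[309.70691629,   0.        , 319.11528305],
       [  0.        , 309.70691629, 200.72794711],
       [  0.        ,   0.        ,   1.        ]]), 'T_tool_cam': array([[-3.17257914e-04,  9.51999444e-01,  3.06099587e-01,
         7.86817300e-02],
       [ 9.99999925e-01,  2.33597058e-04,  3.09943644e-04,
         5.22007448e-04],
       [ 2.23562214e-04,  3.06099662e-01, -9.51999447e-01,
        -1.25110930e-01],
       [ 0.00000000e+00,  0.00000000e+00,  0.00000000e+00,
         1.00000000e+00]])}
0.7 [1.79989506e+02 4.08599563e-04 1.67124984e+02] 0.017
```

```bash
python3 - <<'E'
import cv2, numpy as np
t=cv2.imread("pics/top1.png"); s=cv2.imread("pics/scene1.png")
cv2.imwrite("pics/top1c.png",cv2.resize(t[170:330,180:450],(800,474),interpolation=cv2.INTER_CUBIC))
cv2.imwrite("pics/scene1c.png",cv2.resize(s[150:330,160:450],(800,497),interpolation=cv2.INTER_CUBIC))
E
```

```text
(no output)
```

View pics/top1c.png

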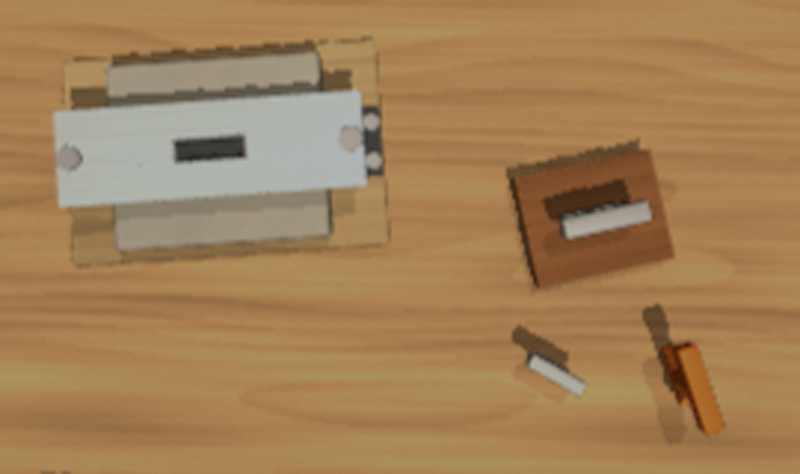

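View pics/scene1c.png

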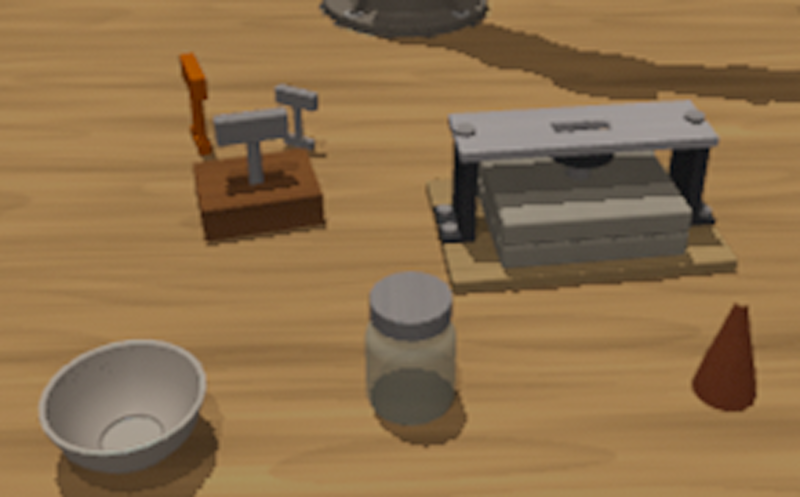

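```bash
cat > h.py <<'E'
from station import robot, fingers, vision, workorder, recognise
import cv2, numpy as np
from scipy.spatial.transform import Rotation as Ro
def top_pt(uv,z,cam="top"):
    k=vision.calibration(cam); M=k["mtx"]; E=k["extrinsics"]
    d=np.linalg.inv(M)@[uv[0],uv[1],1]; d=E[:3,:3].T@[d[0],-d[1],-d[2]]
    o=-E[:3,:3].T@E[:3,3]; return o+d*(z-o[2])/d[2]
def wrist_T():
    T=np.eye(4); T[:3,:3]=Ro.from_euler("xyz",robot.current_eef_rot(),degrees=True).as_matrix()
    T[:3,3]=robot.current_tool_pos(); return T@vision.calibration("wrist")["T_tool_cam"]
def wrist_pt(uv,z,T):
    M=vision.calibration("wrist")["mtx"]; v=(np.array(uv)-M[:2,2])/M[0,0]; r=np.hypot(*v)
    s=np.sin(r)/max(r,1e-9); d=T[:3,:3]@[v[0]*s,-v[1]*s,-np.cos(r)]; o=T[:3,3]
    return o+d*(z-o[2])/d[2]
def down(yaw): return [180,0,yaw]
def snap(name):
    T=wrist_T(); im=vision.grab_frame("wrist"); cv2.imwrite(f"pics/{name}.png",im[:,:,::-1]); np.save(f"pics/{name}.npy",T); return im,T
E
python3 - <<'E'
from h import *
c=lambda u,v:(180+u/2.963-.5,170+v/2.963-.5)
P=lambda a,z:top_pt(c(*a),z)
ang=lambda a,b:np.degrees(np.arctan2(*(b-a)[[1,0]]))
k=[P(a,.092) for a in [(562,222),(648,203),(651,221),(568,240)]]
print("key",np.mean(k,0),ang(k[1],k[0]),ang(k[2],k[3]))
p=[P(a,.1) for a in [(55,113),(360,91),(366,185),(61,207)]]
print("plate",np.mean(p,0),ang(p[1],p[0]),ang(p[2],p[3]))
s=[P(a,.1) for a in [(174,140),(243,135),(245,157),(176,162)]]
print("slot",np.mean(s,0),ang(s[1],s[0]),ang(s[2],s[3]))
for n in ((324,130),(407,114),(224,133)): print(top_pt(n,.04))
b=[P(a,.012) for a in [(65,60),(377,38),(388,244),(76,265)]]
print("board",np.mean(b,0),ang(b[1],b[0]),ang(b[2],b[3]))
r=[P(a,.03) for a in [(508,170),(650,150),(673,256),(537,289)]]
print("rack",np.mean(r,0))
kp=np.mean(k,0)
for y in (ang(k[1],k[0]),ang(k[1],k[0])+180): print(y,robot.inverse_kinematics([kp[0],kp[1],.2],down(y)))
sp=np.mean(s,0);y0=ang(s[1],s[0])
for y in (y0,y0-180,y0-90,y0+90): print(y,robot.inverse_kinematics([sp[0],sp[1],.2],down(y)))
E
```

```text
key [ 0.46573808 -0.13846379  0.092     ] 103.64059484754983 104.05793384116085
plate [0.50832027 0.12762426 0.1       ] 95.42239276078436 95.37779583446982
slot [0.50856968 0.12841483 0.1       ] 95.42456107500124 95.41408541689275
[ 0.7039809  -0.01451873  0.04      ]
[ 0.74263305 -0.19072437  0.04      ]
[0.69255435 0.19739401 0.04      ]
board [0.50914363 0.12752827 0.012     ] 95.35429755419197 95.07535411411573
rack [ 0.46815453 -0.13691181  0.03      ]
103.64059484754983 [-35.63347983  20.46843698  64.37980856 102.38115026 -19.65818676
  69.60024275  47.99842174]
283.64059484754983 [ -35.89838155   20.66069037   64.83703318  102.38705663  -19.90981608
   69.68087841 -131.74897184]
95.42456107500124 [-45.96377632  19.18749812  38.7018465   96.18279785 -12.70740153
  69.1013458    1.17426505]
-84.57543892499876 [-29.60604553  16.92639497  17.15176064  95.59192469  -5.30293057
  68.27868237 174.23566941]
5.424561075001236 [-48.46206886  19.83536545  42.19998733  96.26541185 -14.09696372
  69.35805016 -87.51590273]
185.42456107500124 [-38.23635216  17.76887158  28.30639758  95.91315072  -8.94341189
  68.57008953  87.63205246]
```

```bash
python3 - <<'E'
from h import *
robot.move_to([.508,.128,.21],down(95.4)); robot.pause(.2)
a,_=snap("wslot")
robot.move_to([.466,-.138,.20],down(103.8)); robot.pause(.2)
b,_=snap("wkey")
print(robot.current_time_s(),robot.current_joint_positions())
c=lambda i:cv2.resize(i[110:310,160:480],(800,500),interpolation=cv2.INTER_CUBIC)
cv2.imwrite("pics/ws.png",c(a)[:,:,::-1]);cv2.imwrite("pics/wk.png",c(b)[:,:,::-1])
E
```

```text
4.275 [-23.87877964  15.40390533  46.71014198 102.03632342 -12.06220235
  67.72655229  40.37556848]
```

View pics/ws.png

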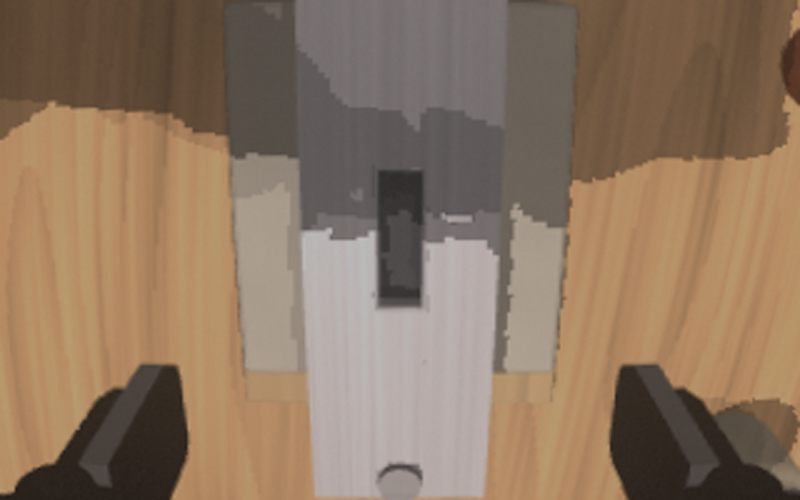

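View pics/wk.png

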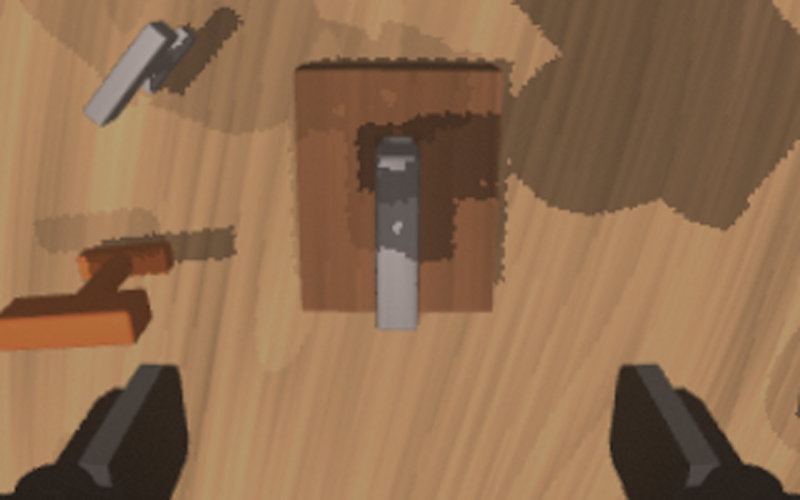

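The slot shows at crop (378–422, 170–306). The key's handle top is at about (376–418, 154–328), centred between the fingers.

```bash
python3 - <<'E'
from h import *
c=lambda u,v:(160+u/2.5-.3,110+v/2.5-.3)
ang=lambda a,b:np.degrees(np.arctan2(*(b-a)[[1,0]]))
for n,z,q in (("wslot",.1,[(378,170),(422,170),(422,306),(378,306)]),("wkey",.092,[(377,154),(418,154),(418,328),(376,328)])):
    T=np.load(f"pics/{n}.npy"); p=[wrist_pt(c(*a),z,T) for a in q]
    print(n,np.mean(p,0),ang((p[2]+p[3])/2,(p[0]+p[1])/2),[np.linalg.norm(p[i]-p[i-1]) for i in range(4)])
E
```

```text
wslot [0.50819219 0.12827869 0.1       ] 95.53005175381244 [np.float64(0.04614156788920483), np.float64(0.013732832244669715), np.float64(0.04614352036229615), np.float64(0.014560767791237751)]
wkey [ 0.46661717 -0.13788683  0.092     ] 103.78783171476177 [np.float64(0.058802063816309945), np.float64(0.012615640133509088), np.float64(0.05879207537064858), np.float64(0.013939600910329818)]
```

```bash
python3 - <<'E'
from h import *
robot.line_to([.4664,-.1381,.20],down(103.8)); 
robot.line_to([.4664,-.1381,.078],velocity=.12,f_stop=8)
print(robot.current_tool_pos())
fingers.gripper_to(0,force=80); print(robot.current_finger_gap(),robot.current_contact_force())
robot.line_to([.4664,-.1381,.20],velocity=.12); print(robot.current_contact_force())
robot.move_to([.5083,.1283,.21],down(95.45)); robot.pause(.3)
a,_=snap("wheld")
print(robot.current_time_s(),robot.current_joint_positions(),robot.current_tool_pos(),robot.current_contact_force(),robot.current_finger_gap())
cv2.imwrite("pics/wh.png",cv2.resize(a[110:310,160:480],(800,500),interpolation=cv2.INTER_CUBIC)[:,:,::-1])
E
```

```text
[ 0.4670725  -0.13838445  0.07868454]
0.15251765674622178 [0.08576034 0.69903837 1.75843996]
[-0.43220028  0.30250416 -1.47650464]
8.9167 [-49.63135488  19.5601368   43.89849983  95.48446391 -14.24245709
  70.7124669    2.70559564] [0.50841082 0.12731962 0.21010385] [-0.50169079  0.4387039  -2.00120215] 0.1507665522377263
```

View pics/wh.png

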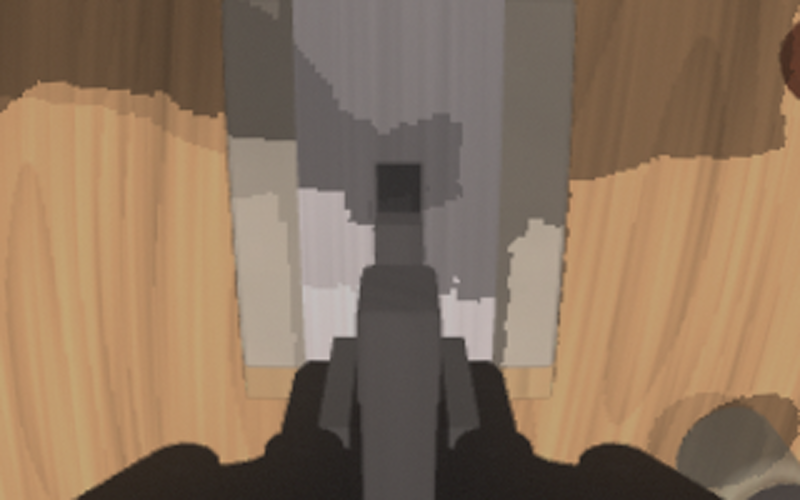

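```bash
python3 - <<'E'
from h import *
c=lambda u,v:(160+u/2.5-.3,110+v/2.5-.3)
T=vision.calibration("wrist")["T_tool_cam"]
for n,a,z in (("htop L",(359,308),-.0147),("htop R",(439,308),-.0147),("hbot",(399,266),.0093),("headbot L",(377,212),.0695),("headbot R",(424,212),.0695)):
    print(n,np.round(wrist_pt(c(*a),z,T)*1e3,1))
TW=np.load("pics/wheld.npy"); print("slot top end mid",[wrist_pt(c(*a),.1,TW) for a in((377,164),(421,164))])
TW=np.load("pics/wslot.npy"); print("before",[wrist_pt(c(*a),.1,TW) for a in((378,170),(422,170))])
E
```

```text
htop L [ 30.4  -6.2 -14.7]
htop R [ 30.4   6.3 -14.7]
hbot [28.3  0.   9.3]
headbot L [20.7 -5.7 69.5]
headbot R [20.7  6.6 69.5]
slot top end mid [array([0.49948807, 0.15031696, 0.1       ]), array([0.51314621, 0.15158302, 0.1       ])]
before [array([0.49913426, 0.15058235, 0.1       ]), array([0.51280364, 0.15190096, 0.1       ])]
```

```bash
cat >> h.py <<'E'
YAW=95.45
ux=np.array([np.cos(np.radians(YAW)),np.sin(np.radians(YAW))]); uy=np.array([ux[1],-ux[0]])
def settle(xy,z,yaw=YAW,v=.05):
    "closed-loop move to the wanted actual TCP; returns the command used"
    t=np.array([*xy,z]); cmd=t.copy()
    for _ in range(2):
        robot.line_to(cmd,down(yaw),velocity=v); robot.pause(.1); cmd=cmd+t-robot.current_tool_pos()
    return cmd
E
python3 - <<'E'
from h import *
base=np.array([.5079,.1292])
for i,(a,b) in enumerate([(0,0),(1.2,0),(-1.2,0),(0,1),(0,-1),(2.4,0),(-2.4,0),(1.2,1),(1.2,-1),(-1.2,1),(-1.2,-1)]):
    xy=base+(a*ux+b*uy)/1e3
    cmd=settle(xy,.178); f0=robot.current_contact_force()
    hit=robot.line_to([cmd[0],cmd[1],cmd[2]-.019],down(YAW),velocity=.025,f_stop=4)
    p=robot.current_tool_pos(); print(a,b,hit,np.round(p*1e3,1),np.round(np.array(robot.current_contact_force())-f0,1),robot.current_time_s())
    if p[2]<.163: break
    robot.line_to([cmd[0],cmd[1],.178],velocity=.05)
E
```

```text
0 0 False [508.  129.1 159. ] [ 0.4  0.1 -0.2] 11.0583
```

```bash
python3 - <<'E'
from h import *
p0=robot.current_tool_pos(); f0=np.array(robot.current_contact_force())
x,y=p0[:2]
for z in (.155,.151,.147,.1435,.1415):
    hit=robot.line_to([x,y,z],down(YAW),velocity=.02,f_stop=18); robot.pause(.05)
    p=robot.current_tool_pos();print(z,hit,np.round(np.array(p)*1e3,2),np.round(np.array(robot.current_contact_force())-f0,1),robot.current_time_s())
    if hit or p[2]<.1428: break
print(robot.current_eef_rot(),robot.current_gripper_force(),robot.current_finger_gap())
E
```

```text
0.155 False [508.62 129.26 155.78] [-1.   0.2  5.5] 11.45
0.151 False [508.66 129.28 151.76] [-0.8  0.2  8. ] 11.85
0.147 False [508.69 129.23 148.07] [-1.  -0.3  9.5] 12.25
0.1435 False [508.7  129.24 144.85] [-2.1  0.4 10.9] 12.625
0.1415 False [508.73 129.24 143.01] [-3.2 -0.  10.5] 12.925
[ 1.79903044e+02 -5.49114193e-02  9.54479970e+01] 79.59875464439392 0.15275041012511797
```

```bash
python3 - <<'E'
from h import *
f0=np.array(robot.current_contact_force())
ax=np.array([.5083,.1282]); z=.1405
def go(yaw):
    r=np.radians(yaw); q=ax+.0009*np.array([np.cos(r),np.sin(r)])
    hit=robot.line_to([q[0]-.0003,q[1],z],down(yaw),velocity=.02,f_stop=15)
    p=robot.current_tool_pos(); print(round(yaw,1),hit,np.round(np.array(p)*1e3,1),np.round(np.array(robot.current_contact_force()),1),np.round(robot.current_torque(),2),robot.current_time_s(),round(robot.current_finger_gap(),4))
    return hit
go(YAW)
for d in (4,10,18,26,34,42,50,58,66,74,82,90):
    if go(YAW+d): break
print(robot.current_eef_rot())
E
```

```text
95.5 False [508.7 129.2 142.1] [-1.   0.1 10.4] [-0.11  0.53 -0.02] 13.175 0.152
99.5 False [509.1 129.2 142.4] [-1.5 -1.1 10.7] [-0.05  0.36  0.04] 13.425 0.1505
105.5 False [509.2 129.1 142.4] [-1.4 -0.9  9.9] [-0.11  0.3   0.07] 13.6833 0.1478
113.5 False [509.  128.9 142.4] [-1.3 -1.7 10.3] [-0.14  0.39  0.02] 13.975 0.1491
121.5 False [508.8 128.8 142.4] [-1.4 -1.   9.9] [-0.09  0.42  0.09] 14.2667 0.154
129.4 False [508.7 128.6 142.4] [-1.4  0.3 10.5] [-0.13  0.43  0.13] 14.5583 0.1495
137.4 False [508.5 128.5 142.3] [-1.8 -1.3  9.6] [-0.21  0.44  0.05] 14.85 0.1508
145.4 False [508.3 128.3 142.3] [-1.4 -0.5 10.9] [-0.22  0.47  0.09] 15.1417 0.1532
153.4 False [508.2 128.2 142.3] [-1.2 -1.  10.5] [-0.28  0.48  0.09] 15.4333 0.1472
161.4 False [508.2 128.  142.3] [-3.  -1.2 10.3] [-0.3   0.54  0.07] 15.725 0.1504
169.4 False [508.1 127.9 142.3] [-2.3 -1.8  9.8] [-0.31  0.5   0.09] 16.0167 0.1525
177.4 False [508.1 127.8 142.3] [-2.  -0.9 10.7] [-0.32  0.49  0.07] 16.3083 0.151
185.4 False [508.1 127.6 142.3] [-1.4 -0.9  9.8] [-0.29  0.49  0.04] 16.6 0.1467
[ 1.79991433e+02  1.31067551e-01 -1.74552705e+02]
```

```bash
python3 - <<'E'
from h import *
p=robot.current_tool_pos()
for z in (.1435,.1455,.1475,.149,.150):
    hit=robot.line_to([p[0],p[1],z],down(YAW+90),velocity=.02,f_stop=14); robot.pause(.05)
    q=robot.current_tool_pos(); f=robot.current_contact_force(); print(z,hit,np.round(np.array(q)*1e3,1),np.round(f,1),robot.current_time_s())
    if hit or f[2]<0: break
fingers.gripper_to(.5,force=20); robot.pause(.3)
print(robot.current_contact_force(),robot.current_finger_gap())
robot.line_to([p[0],p[1],.26],velocity=.12); robot.pause(.2)
a,_=snap("wend"); b=vision.grab_frame("scene")
cv2.imwrite("pics/we.png",np.vstack([cv2.resize(a[110:310,160:480],(480,300)),cv2.resize(b[150:270,290:482],(480,300),interpolation=cv2.INTER_CUBIC)])[:,:,::-1])
E
```

```text
0.1435 False [508.2 127.5 144.9] [-3.7 -0.4 10.8] 16.9583
0.1455 False [508.1 127.6 146.8] [-2.5 -0.7  8.8] 17.2583
0.1475 False [508.1 127.6 148.6] [-1.7  0.2  7.8] 17.5583
0.149 False [508.1 127.6 149.9] [-2.4  0.1  6.6] 17.8583
0.15 False [508.1 127.6 150.3] [-1.4 -0.5  4.3] 18.1583
[0.42917986 0.30264098 0.28870352] 0.49776904285122225
```

View pics/we.png

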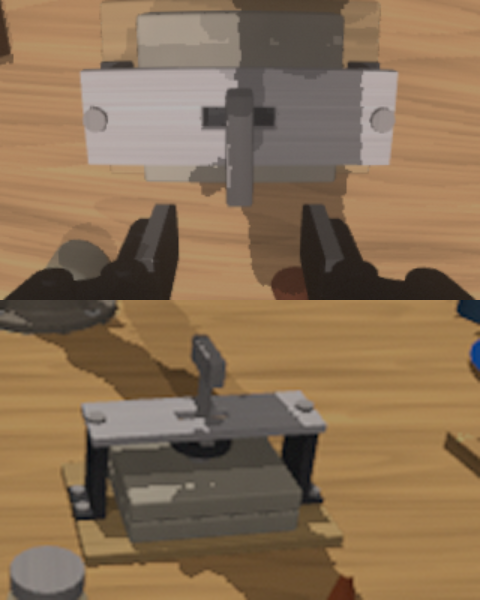

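The key stands upright and crosswise in the slot, handle centred at about (239, 150) in the upper picture, and the gripper is clear of it.

```bash
python3 -c "
from station import workorder
print(workorder.close_job())"
```

```text
the job is handed in; nothing more can be done
None
```

The T-key is locked crosswise in its seat under the bridge plate and released, and the job is handed in (no verdict was returned): the last pictures show it upright, forces stayed near 11 N, and the arm never touched the jar, bowl or horn.

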